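# Pick the red chimney from under the lamp and set it on the turtle

## Task

Take the red-and-white striped chimney out of the crate, from under the light batten, and set it upright on the very top of the turtle's domed shell, pressing it straight down with about 8 newtons for a good half second before letting go, never harder than 25, so that it stays balanced there. Leave every other piece in the crate, and do not bump the lamp, the mug or the paint jar.

Things in the scene. Friction and masses are not known exactly. Their poses are not given: they have to be found in the camera images.
- chimney_red: the wanted part: red-and-white striped chimney, moulded piece 32 x 32 mm square and 60 mm tall, standing upright on the crate floor; origin at the centre of its underside, z up its length, x and y square to its sides; the underside is hollow, 4 mm deep, with a rim 4 mm wide; 0.06 to 0.11 kg
- chimney_green: green-and-white striped chimney, otherwise like the red one: moulded piece 32 x 32 mm square and 60 mm tall, standing upright on the crate floor; origin at the centre of its underside, z up its length, x and y square to its sides; the underside is hollow, 4 mm deep, with a rim 4 mm wide; 0.06 to 0.11 kg
- chimney_blue: blue-and-white striped chimney, otherwise like the red one: moulded piece 32 x 32 mm square and 60 mm tall, standing upright on the crate floor; origin at the centre of its underside, z up its length, x and y square to its sides; the underside is hollow, 4 mm deep, with a rim 4 mm wide; 0.06 to 0.11 kg
- barrel0: little wooden barrel standing in the crate, 41 mm across, 40 mm tall; origin at the centre of its underside
- barrel1: little wooden barrel standing in the crate, 41 mm across, 40 mm tall; origin at the centre of its underside
- barrel2: little wooden barrel standing in the crate, 41 mm across, 40 mm tall; origin at the centre of its underside
- barrel3: little wooden barrel standing in the crate, 41 mm across, 40 mm tall; origin at the centre of its underside
- crate: fixed blue open crate, 220 mm (its x) by 350 mm (its y), 50 mm high, walls and floor 6 mm; origin at the centre of its underside. The three chimneys stand in a row along its y, near x = +20 mm, about 95 mm apart; three barrels stand in front (its -x, near x = -45 mm), one behind
- lamp: white light batten fixed above the crate, same origin and axes as the crate: it runs along y (380 mm) from x = +22 to +50 mm, underside 160 mm (its tube 152 mm, from x = +30 to +46) and top 188 mm above the table, so it hangs over the row of chimneys and blocks a vertical approach to them; its two posts stand at x = +32 to +52 mm, y = -183 and +183 mm
- turtle: mint-green turtle figurine on a fixed round stand (140 mm across); origin at the table under the centre of the stand, the turtle's head towards its -x. The shell top is a dome of 55 mm radius, its highest point straight above the origin. Castings sit differently on the stand: the top of the shell is anywhere from 122 to 138 mm above the table and is not told; it does not give when pressed
- turtle_axis (a point): point on the upright centre line of the turtle's dome, 130 mm above the table, the mid value of the shell top's height
- mug: glass tea mug with steel lid, 74 mm across, 123 mm tall, loop handle; stands at the left side of the table; origin at the centre of its underside
- paint: red paint jar, 60 mm across, 75 mm tall; stands at the right side of the table; origin at the centre of its underside
Not all that is in view belongs to the job. What is shaped like the barrel1 but yellow is not meant.

How it is judged:
On the way, in this order (a step that is already met when the one before it is completed fails the run):
1. the red chimney is lifted clear of the crate (height (world z) of chimney_red above 0.07 m and contact force between chimney_red and crate below 0.05 N), for 0.1 s.
2. the red chimney, upright over the top of the shell, is pressed onto it with more than 4 N for 0.4 s (contact force between chimney_red and turtle above 4 N and horizontal distance between chimney_red and turtle_axis below 0.012 m and angle between chimney_red's own z axis and vertical below 0.25 rad), for 0.4 s.
At the end, for the whole second after the job is handed in: The red chimney stands at rest on the turtle's shell, its underside within 10 mm of the dome's centre line and leaning less than 12 degrees; the green and blue chimneys and all barrels are still in the crate, and mug and paint jar within 30 mm of where they were (horizontal distance between chimney_red and turtle_axis below 0.01 m and angle between chimney_red's own z axis and vertical below 0.21 rad and contact force between chimney_red and turtle above 0.2 N and z of chimney_red in the frame of turtle_axis above -0.014 m and linear speed of chimney_red below 0.02 m/s and angular speed of chimney_red below 0.2 rad/s and z of each of chimney_green, chimney_blue, barrel0, barrel1, barrel2, barrel3 in the frame of crate below 0.045 m and horizontal distance between each of chimney_green, chimney_blue, barrel0, barrel1, barrel2, barrel3 and crate below 0.215 m and distance of each of mug, paint from where it was at the start of the episode below 0.03 m); the robot touches nothing.
It fails at once if the chimney is pressed onto the turtle with more than 25 N (contact force between chimney_red and turtle above 25 N).
It fails at once if the lamp is bumped (more than 5 N) (contact force between lamp and anything else above 5 N).
It fails at once if another piece is lifted or knocked out of the crate (z of any of chimney_green, chimney_blue, barrel0, barrel1, barrel2, barrel3 in the frame of crate above 0.05 m).
It fails at once if the mug or the paint jar is pushed more than 30 mm or tipped over (distance of any of mug, paint from where it was at the start of the episode above 0.03 m or angle between any of mug, paint's own z axis and vertical above 0.4 rad).
It also fails if it takes over 58 s, if anything falls off the work surface, if the arm or the gripper's body presses on something with over 40 N, if the wrist force passes 120 N, or if a joint passes its speed limit or range.

## Robot

A 7-joint arm with a two-finger parallel gripper is mounted at the origin on the work surface. World frame = base frame: x ahead of the robot, y to its left, z up, the work surface at z = 0. Lengths are in m, angles in rad, forces in N, time in s.
With the tool pointing down it reaches from about 0.35 to 0.9 m from the base axis. Payload 8.1 kg.
Tool frame: the origin (TCP) lies at the very end of the fingers, on their centre line; the grasp point (between the pads) lies grip_point_offset behind it (grip_point_offset is the distance from the TCP to the grasp point, in m); z points along the fingers, y is the direction in which the jaws open and shut (so a half turn about z gives the same grasp; the last joint's range is limited). The gripper opens to 92 mm and grips with 3 to 60 N. Pads are 19 mm wide; open, the fingers measure 130 mm over their backs; the gripper's body (75 mm by 190 mm) begins 47 mm behind the grasp point.
Start: joints at [1.127, 0.434, 0.025, 1.573, -0.012, 1.134, -0.075], TCP at [0.209, -0.589, 0.227] pointing down, gripper open.
Joint ranges: [-2.62, 2.62], [-0.44, 2.09], [-1.27, 1.32], [0.08, 2.57], [-1.32, 4.46], [0.12, 2], [-2.74, 2.74]. Speed limits (rad/s): [2.22, 2.22, 3.01, 3.01, 3.14, 3.14, 3.14].

## Interface

Orientations are given as a rotation vector (axis times angle).
In Python, from cell import * gives the robot as it stands.
- The arm moves only by the tool drive_tool, never from a script. Its argument "increments" is a list of rows, each an object of numbers: "grip": the gripper's target within -1 to 1 (shut at 1, half-way at 0, fully open at -1); "tx", "ty", "tz": the shift along the world's x, y, z normalised to -1 to 1, where 1 is 400 mm; "turn": the turn about the world's z normalised to -1 to 1, where 1 is 60 degrees. In form: [{"grip": .., "tx": .., "ty": .., "tz": .., "turn": ..}, ...]. A call has 1 to 20 rows; each row is the pose to reach, as a shift and turn from the pose measured when the call began; what a row does not reach only later rows make up. A row lasts 1/10 s, in which the tool goes at most 50 mm and 8.59 degrees, less where a joint would pass 70% of its speed; a pose out of reach is approached as far as the arm can. A call with a number of a shift or a turn outside -1 to 1 is refused whole. A call with a gripper value outside its range is refused whole. The fingers move at their own pace and stop on an object; "newtons" is the grip in N (left out, the last holds). Time passes only in rows, so rows that repeat a pose let the fingers close. It gives the time, the measured TCP pose, the force and the opening at its end, in the units of the state.
- observe(): the state, without advancing time (a new reading comes with each control period).
- get_image(name): name is "scene" or "top"; returns the picture (420x560x3 uint8, red, green, blue); there is no depth.
- camera_info(name): a dict with "fx", "fy", "cx", "cy" (pixels), "eye" and "rotation" of the camera in the world. Camera axes: x right, y down, z forward; pixel columns grow to the right and rows downward; lengths in m; the calibration is good to about 2 mm. A picture is of the moment at which its call begins. camera_info takes no time and is no camera call.
- sign_off(): hands the job in, once; it reports no verdict.
The state is a dict: "clock": time; "joints": joint angles; "dq": joint speeds; "joint_efforts": joint torques, N m; "position": TCP position; "ee_rot": TCP orientation; "force": force on the tool from outside, world axes, zero at the start; "ft_torque": the same for the moment, N m; "width": opening from 0.0 (shut) to 1.0 (fully open).
Only numpy, scipy, OpenCV 4.12 (cv2) and the standard library are available. Lean on these libraries where they do the work, as an engineer would, in place of code of your own. Each camera call takes 0.05 s, during which the arm holds its last target. There are 200 camera calls.

## Working session

There is one attempt and no reset: what is moved stays moved. The work goes in short steps, Python scripts to look and compute and a tool call to move; the robot and the scene stay as the last step left them, time stands still between calls to the robot, and variables do not carry over. Pictures are saved under pics/ and viewed, about 8 in all and at most 12, crops included, and the job is handed in when it is done.

Besides the shell and the picture viewer there is one more tool, called in YAML: its name, and indented under it one key for each argument. drive_tool: Moves the arm, as the interface text tells. Its arguments: {"type":"object","properties":{"increments":{"type":"array","items":{"type":"object","properties":{"grip":{"type":"number"},"tx":{"type":"number"},"ty":{"type":"number"},"tz":{"type":"number"},"turn":{"type":"number"}}}},"newtons":{"type":"number"}},"required":["increments"]}

```bash
mkdir -p pics; ls; python3 - <<'E'
from cell import *
import cv2
for n in("scene","top"):
    i=get_image(n); cv2.imwrite(f"pics/{n}0.png",i[:,:,::-1]); print(camera_info(n))
print(observe())
try: print(grip_point_offset)
except Exception as e: print(e)
E
```

```text
pics
{'fx': 452.0793578033993, 'fy': 452.0793578033993, 'cx': 277.51198421636354, 'cy': 214.31397093219485, 'eye': array([ 1.13406595, -0.63580349,  0.92634827]), 'rotation': array([-2.1696106 , -0.88214511,  0.38138389])}
{'fx': 522.1038512196118, 'fy': 522.1038512196118, 'cx': 289.7849171880574, 'cy': 204.84816257442674, 'eye': array([ 0.2865708 , -0.00789677,  1.41993425]), 'rotation': array([-2.16181477,  2.10226379, -0.20135316])}
{'clock': 0.1, 'joints': array([ 1.12739009,  0.43515405,  0.02497643,  1.57397789, -0.01161047,
        1.13399361, -0.07508333]), 'dq': array([-0.00045914, -0.00046088, -0.00222324, -0.00200268,  0.00175315,
       -0.00075325,  0.00025019]), 'joint_efforts': array([ 3.88518107e-03, -6.69127679e+01,  9.88533497e-01, -3.15145075e+01,
       -6.04609516e-02,  3.74637265e-02,  1.90486679e-05]), 'position': array([ 0.20870948, -0.58865288,  0.22603393]), 'ee_rot': array([-3.09478399e+00, -5.32430466e-01,  5.51454136e-04]), 'force': array([-0.71475557,  0.2613975 , -0.93976163]), 'ft_torque': array([ 5.43106536e-02, -4.63205865e-02,  8.57017415e-06]), 'width': 1.0018749002309375}
0.0188
```

View pics/scene0.png

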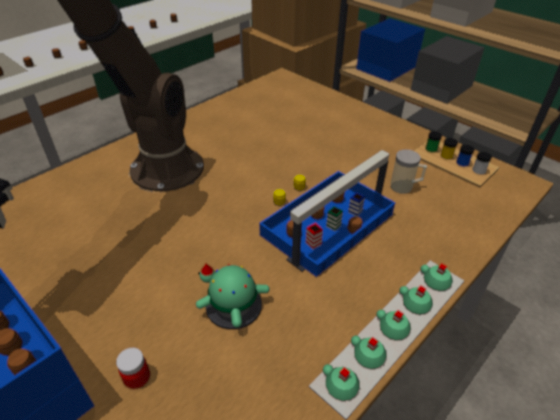

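View pics/top0.png

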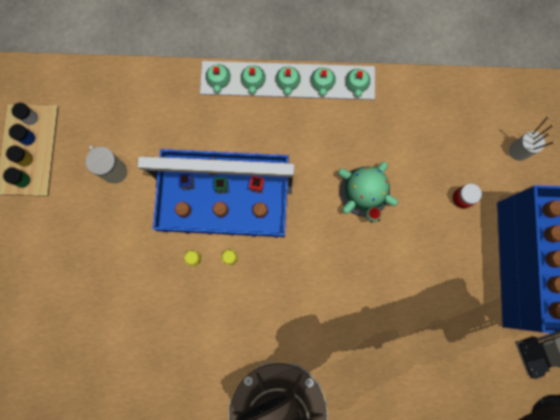

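Seen: in the top view, the crate spans px (155–288, 150–237), the turtle is at (368,189), the mug at (101,161) and the paint jar at (468,196). Things that could be taken for the red chimney are the crate piece at top (256,184) / scene (315,236), the turtle's red hat (374,213), the paint lid (468,196), and the red tops on the display turtles (218–359,72). By the description, the one in the crate is the target. I'll check it in a close crop.

```bash
python3 - <<'E'
import cv2,numpy as np
t=cv2.imread("pics/top0.png");s=cv2.imread("pics/scene0.png")
a=cv2.resize(t[145:245,140:400],(780,300),interpolation=cv2.INTER_CUBIC)
b=cv2.resize(s[170:330,190:398],(390,300),interpolation=cv2.INTER_CUBIC)
c=cv2.resize(s[205:270,280:365],(390,300),interpolation=cv2.INTER_CUBIC)
cv2.imwrite("pics/crop1.png",np.vstack([a,np.hstack([b,c])]))
E
```

```text
(no output)
```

View pics/crop1.png

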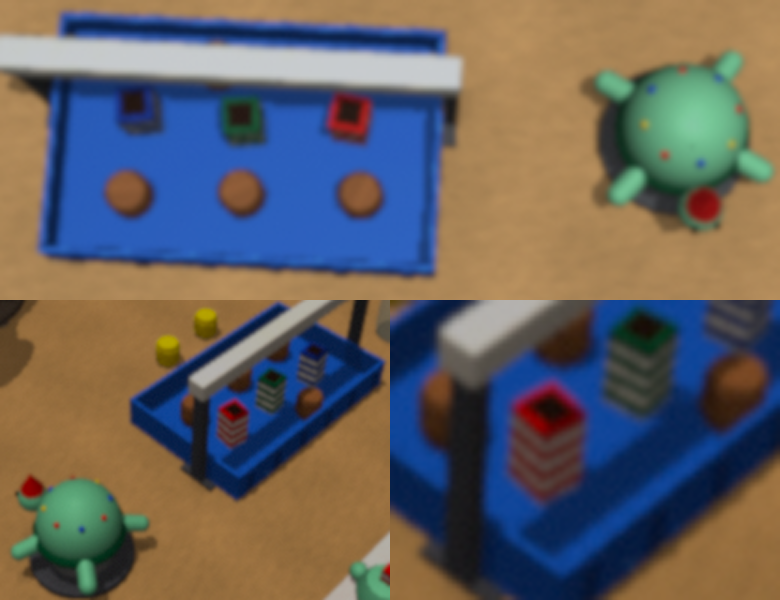

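The close crop confirms the target: a square, red-and-white striped piece in the crate, with its top at about top (256.7,181.7) and scene (314.2,229.3). Next I'll measure the crate pose, the chimney and the dome.

```bash
cat > h.py <<'E'
import cv2,numpy as np
from scipy.optimize import minimize,least_squares
from scipy.spatial.transform import Rotation as R
from cell import camera_info
C={n:camera_info(n) for n in("scene","top")}
def proj(n,P):
    c=C[n];K=np.array([[c["fx"],0,c["cx"]],[0,c["fy"],c["cy"]],[0,0,1]])
    q=(np.atleast_2d(P)-c["eye"])@R.from_rotvec(c["rotation"]).as_matrix()@K.T
    return q[:,:2]/q[:,2:]
def ray(n,uv):
    c=C[n];return R.from_rotvec(c["rotation"]).apply([(uv[0]-c["cx"])/c["fx"],(uv[1]-c["cy"])/c["fy"],1.])
def at_z(n,uv,z):
    d=ray(n,uv);e=C[n]["eye"];return e+d*(z-e[2])/d[2]
def tri(obs,x0=(.5,0,.1)):
    s=least_squares(lambda p:np.concatenate([proj(n,p)[0]-uv for n,uv in obs.items()]),x0);return s.x,s.fun
def world(pose,P):
    c,s=np.cos(pose[2]),np.sin(pose[2]);P=np.atleast_2d(P)
    return np.c_[pose[0]+c*P[:,0]-s*P[:,1],pose[1]+s*P[:,0]+c*P[:,1],P[:,2]]
E
python3 - <<'E'
from h import *
im={n:cv2.imread(f"pics/{n}0.png") for n in C}
roi={"top":(140,140,300,245),"scene":(255,165,400,275)}
mask={}
for n,(a,b,c,d) in roi.items():
    h=cv2.cvtColor(im[n],cv2.COLOR_BGR2HSV);m=cv2.inRange(h,(105,120,25),(125,255,255))
    z=np.zeros_like(m);z[b:d,a:c]=m[b:d,a:c];z=cv2.morphologyEx(z,cv2.MORPH_OPEN,np.ones((3,3)))
    k,l,st,_=cv2.connectedComponentsWithStats(z);z=(np.isin(l,[i for i in range(1,k) if st[i,4]>60])*255).astype(np.uint8)
    mask[n]=cv2.convexHull(cv2.findNonZero(z)).reshape(-1,2).astype(np.float32)
box=np.array([[x,y,z] for x in(-.11,.11) for y in(-.175,.175) for z in(0,.05)])
def cost(p,ns=("top","scene")):
    t=0
    for n in ns:
        q=cv2.convexHull(proj(n,world(p,box)).astype(np.float32)).reshape(-1,2)
        i,_=cv2.intersectConvexConvex(q,mask[n]);t+=cv2.contourArea(q)+cv2.contourArea(mask[n])-2*i
    return t
x0=np.r_[at_z("top",(221,192),.03)[:2],0]
for ns in(("top","scene"),("top",),("scene",)):
    r=minimize(cost,x0,args=(ns,),method="Nelder-Mead",options=dict(initial_simplex=[x0,x0+[.02,0,0],x0+[0,.02,0],x0+[0,0,.1]]))
    print(ns,r.x,r.fun)
    if len(ns)==2: P=r.x
def loc(p): return R.from_euler('z',-P[2]).apply(np.array(p)-[P[0],P[1],0])
for nm,o in dict(red={"top":(256.7,181.7),"scene":(314.2,229.3)},).items():
    p,e=tri(o);print(nm,p,e,loc(p))
for nm,uv,z in(("red",(256.7,181.7),.066),("green",(220.3,183.5),.066),("blue",(185,180),.066),("b0",(183,209),.046),("b1",(220.3,209),.046),("b2",(260,210),.046)):
    p=at_z("top",uv,z);print(nm,p,loc(p))
# dome
for n,(a,b,c,d) in {"top":(335,150,405,225),"scene":(190,255,275,325)}.items():
    h=cv2.cvtColor(im[n],cv2.COLOR_BGR2HSV);m=cv2.inRange(h,(60,60,40),(95,255,255))
    z=np.zeros_like(m);z[b:d,a:c]=m[b:d,a:c]
    z=cv2.morphologyEx(z,cv2.MORPH_CLOSE,np.ones((5,5)))
    z=cv2.morphologyEx(z,cv2.MORPH_OPEN,cv2.getStructuringElement(cv2.MORPH_ELLIPSE,(25,25)))
    k=cv2.findContours(z,0,cv2.CHAIN_APPROX_NONE)[0];k=max(k,key=cv2.contourArea)
    print(n,cv2.minEnclosingCircle(k),cv2.fitEllipse(k))
for nm,uv,z in(("mug",(101,161),.123),("paint",(468,193),.075),("y0",(192,258),.04),("y1",(229,257),.04)): print(nm,at_z("top",uv,z))
E
```

```text
('top', 'scene') [ 0.56625413  0.16813979 -0.01202856] 715.0367044922896
('top',) [ 0.56997132  0.16738305 -0.01887908] 400.4729121471755
('scene',) [ 0.565595    0.17068852 -0.01827053] 266.4990062233992
red [0.59271266 0.07272817 0.06217891] [-0.27212816 -0.26668698 -0.38499703  0.07246759] [ 0.02760425 -0.09508647  0.06217891]
red [0.59114774 0.07175205 0.066     ] [ 0.02605118 -0.09608133  0.066     ]
green [0.58341173 0.16793476 0.066     ] [1.71588205e-02 1.36693671e-06 6.60000000e-02]
blue [0.59014144 0.26182559 0.066     ] [0.0227587  0.09396634 0.066     ]
b0 [0.51540455 0.26618275 0.046     ] [-0.05202519  0.09742423  0.046     ]
b1 [0.51827417 0.16702226 0.046     ] [-0.04796305 -0.00169456  0.046     ]
b2 [0.5186289  0.06119042 0.046     ] [-0.04633537 -0.10751448  0.046     ]
top ((366.4363708496094, 188.1709747314453), 22.940975189208984) ((366.1401672363281, 188.19126892089844), (41.26999282836914, 44.514888763427734), 84.91451263427734)
scene ((231.0254364013672, 290.17327880859375), 24.335176467895508) ((231.1040496826172, 289.5916442871094), (45.91624450683594, 46.83778381347656), 42.689117431640625)
mug [0.62064836 0.46730305 0.123     ]
paint [ 0.57507904 -0.48706745  0.075     ]
y0 [0.38643244 0.23551233 0.04      ]
y1 [0.39175989 0.13843833 0.04      ]
```

Crate is at about (0.567, 0.168) with yaw about −0.017, and the red chimney is at (0.592, 0.072), which is +25 mm in crate x. That fits the description. With the tool straight down, the 75 mm body can't get under the lamp, so I need to know how the arm behaves at the edge of its workspace, because the measured tilt may carry over to the next call. I'll test this in free space.

drive_tool:
  increments:
    - {"tz":0.12,"grip":-1}
    - {"tz":0.24}
    - {"tz":0.36}
    - {"tz":0.48}
    - {"tz":0.6}
    - {"tz":0.72}
    - {"tz":0.84}
    - {"tz":0.96}
    - {"tz":1}
    - {"tz":1}

```text
invalid input
```

```bash
python3 - <<'E'
from cell import *
o=observe();print(o["clock"],o["joints"].round(3),o["position"].round(4),o["ee_rot"].round(3),sum(o["joints"][[1,3,5]]))
E
```

```text
0.1 [ 1.127  0.435  0.025  1.574 -0.012  1.134 -0.075] [ 0.2087 -0.5887  0.226 ] [-3.095e+00 -5.320e-01  1.000e-03] 3.143125548207433
```

drive_tool:
  increments:
    - {"grip":-1,"tx":0,"ty":0,"tz":0.12,"turn":0}
    - {"grip":-1,"tx":0,"ty":0,"tz":0.24,"turn":0}
    - {"grip":-1,"tx":0,"ty":0,"tz":0.36,"turn":0}
    - {"grip":-1,"tx":0,"ty":0,"tz":0.48,"turn":0}
    - {"grip":-1,"tx":0,"ty":0,"tz":0.6,"turn":0}
    - {"grip":-1,"tx":0,"ty":0,"tz":0.72,"turn":0}
    - {"grip":-1,"tx":0,"ty":0,"tz":0.84,"turn":0}
    - {"grip":-1,"tx":0,"ty":0,"tz":0.96,"turn":0}
    - {"grip":-1,"tx":0,"ty":0,"tz":1,"turn":0}

```text
clock: 1.0
position: [0.2049, -0.5817, 0.6075]
ee_rot: [3.065, 0.524, 0.006]
force: [-0.7, 0.2, -0.9]
width: 1.002
```

```bash
cat > st.py <<'E'
from cell import *
from scipy.spatial.transform import Rotation as R
o=observe();A=R.from_rotvec(o["ee_rot"]).as_matrix()
print(o["clock"],"q",o["joints"].round(3),"p",o["position"].round(4),"toolz",A[:,2].round(3),"tooly",A[:,1].round(3),"sum",sum(o["joints"][[1,3,5]]).round(3),"F",o["force"].round(2),"w",round(float(o["width"]),3))
E
python3 st.py
```

```text
1.0 q [ 9.950e-01  4.080e-01  3.230e-01  7.140e-01 -1.390e-01  2.003e+00
 -2.000e-03] p [ 0.2049 -0.5817  0.6075] toolz [ 0.009 -0.031 -0.999] tooly [ 0.332 -0.943  0.032] sum 3.124 F [-0.66  0.23 -0.9 ] w 1.002
```

drive_tool:
  increments:
    - {"grip":-1,"tx":0,"ty":0,"tz":0.1,"turn":0}
    - {"grip":-1,"tx":0,"ty":0,"tz":0.2,"turn":0}
    - {"grip":-1,"tx":0,"ty":0,"tz":0.3,"turn":0}

```text
clock: 1.3
position: [0.2007, -0.5575, 0.6578]
ee_rot: [2.978, 0.507, 0.047]
force: [1.4, 0.3, -0.5]
width: 1.003
```

```bash
python3 st.py; python3 - <<'E'
from cell import *
import cv2
i=get_image("scene");j=get_image("top")
import numpy as np
cv2.imwrite("pics/both1.png",np.vstack([i,j])[::1,:,::-1][:, :] if 0 else cv2.resize(np.hstack([i,j])[:,:,::-1],(800,300)))
E
```

```text
1.3 q [ 0.845  0.341  0.584  0.72  -0.236  2.001  0.044] p [ 0.2007 -0.5575  0.6578] toolz [ 0.05  -0.113 -0.992] tooly [ 0.328 -0.937  0.123] sum 3.061 F [ 1.41  0.31 -0.55] w 1.003
```

View pics/both1.png

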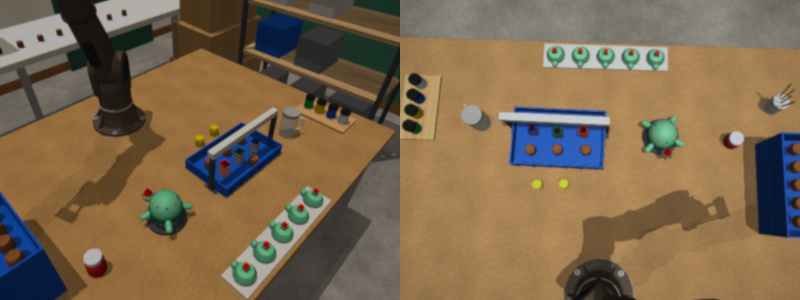

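The pictures show nothing disturbed. The arm is clear at upper left in the scene view, and the crate, lamp, turtle, mug and jar are where they were. Pushing past the workspace edge tilts the tool outward (7° so far), and the tilt carries into the next call. So I can get a forward-tilted grasp under the lamp. I'll swing toward the front while turning, then build the tilt about the jaw axis.

drive_tool:
  increments:
    - {"grip":-1,"tx":0.6,"ty":0.6,"tz":-0.4,"turn":1}
    - {"grip":-1,"tx":0.6,"ty":0.6,"tz":-0.4,"turn":1}
    - {"grip":-1,"tx":0.6,"ty":0.6,"tz":-0.4,"turn":1}
    - {"grip":-1,"tx":0.6,"ty":0.6,"tz":-0.4,"turn":1}
    - {"grip":-1,"tx":0.6,"ty":0.6,"tz":-0.4,"turn":1}
    - {"grip":-1,"tx":0.6,"ty":0.6,"tz":-0.4,"turn":1}
    - {"grip":-1,"tx":0.6,"ty":0.6,"tz":-0.4,"turn":1}
    - {"grip":-1,"tx":0.6,"ty":0.6,"tz":-0.4,"turn":1}
    - {"grip":-1,"tx":0.6,"ty":0.6,"tz":-0.4,"turn":1}

```text
clock: 2.3
position: [0.4383, -0.3121, 0.5009]
ee_rot: [2.343, 1.944, 0.137]
force: [0.3, -0.5, 0.1]
width: 1.003
```

```bash
python3 st.py
```

```text
2.3 q [ 0.365  0.113  0.227  1.363 -0.085  1.552  0.4  ] p [ 0.4383 -0.3121  0.5009] toolz [ 0.129 -0.015 -0.992] tooly [ 0.974 -0.183  0.13 ] sum 3.028 F [ 0.31 -0.46  0.09] w 1.003
```

drive_tool:
  increments:
    - {"grip":-1,"tx":0.05,"ty":0.8,"tz":0,"turn":1}
    - {"grip":-1,"tx":0.05,"ty":0.8,"tz":0,"turn":1}
    - {"grip":-1,"tx":0.05,"ty":0.8,"tz":0,"turn":1}
    - {"grip":-1,"tx":0.05,"ty":0.8,"tz":0,"turn":1}
    - {"grip":-1,"tx":0.05,"ty":0.8,"tz":0,"turn":1}
    - {"grip":-1,"tx":0.05,"ty":0.8,"tz":0,"turn":1}
    - {"grip":-1,"tx":0.05,"ty":0.8,"tz":0,"turn":1}
    - {"grip":-1,"tx":0.05,"ty":0.8,"tz":0,"turn":1}
    - {"grip":-1,"tx":0.05,"ty":0.8,"tz":0,"turn":1}

```text
clock: 3.2
position: [0.4578, 0.0073, 0.5007]
ee_rot: [1.078, 2.905, 0.192]
force: [-0.2, -1.1, 0.4]
width: 1.001
```

drive_tool:
  increments:
    - {"grip":-1,"tx":0,"ty":0,"tz":0.1,"turn":1}
    - {"grip":-1,"tx":0,"ty":0,"tz":0.1,"turn":1}
    - {"grip":-1,"tx":0,"ty":0,"tz":0.1,"turn":1}
    - {"grip":-1,"tx":0,"ty":0,"tz":0.1,"turn":1}
    - {"grip":-1,"tx":0,"ty":0,"tz":0.1,"turn":1}
    - {"grip":-1,"tx":0,"ty":0,"tz":0.1,"turn":1}
    - {"grip":-1,"tx":0,"ty":0,"tz":0.1,"turn":1}
    - {"grip":-1,"tx":0,"ty":0,"tz":0.1,"turn":1}

```text
clock: 4.0
position: [0.4578, 0.0056, 0.5403]
ee_rot: [0.517, -3.062, -0.193]
force: [0.7, -0.3, -0.0]
width: 1.002
```

```bash
python3 st.py
```

```text
4.0 q [ 0.071  0.106 -0.12   1.274 -0.11   1.806  1.833] p [0.4578 0.0056 0.5403] toolz [-0.051  0.117 -0.992] tooly [-0.325  0.937  0.127] sum 3.186 F [ 0.74 -0.26 -0.03] w 1.002
```

drive_tool:
  increments:
    - {"grip":-1,"tx":0,"ty":0,"tz":0.12,"turn":0}
    - {"grip":-1,"tx":0,"ty":0,"tz":0.24,"turn":0}
    - {"grip":-1,"tx":0,"ty":0,"tz":0.36,"turn":0}
    - {"grip":-1,"tx":0,"ty":0,"tz":0.48,"turn":0}
    - {"grip":-1,"tx":0,"ty":0,"tz":0.6,"turn":0}

```text
clock: 4.5
position: [0.4483, 0.0151, 0.6431]
ee_rot: [-0.507, 3.07, 0.19]
force: [-0.0, -0.0, 1.3]
width: 1.0
```

```bash
python3 st.py
```

```text
4.5 q [ 0.092  0.116 -0.176  1.009 -0.114  2.002  1.767] p [0.4483 0.0151 0.6431] toolz [ 0.004  0.124 -0.992] tooly [-0.322  0.94   0.116] sum 3.127 F [-0.01 -0.05  1.28] w 1.0
```

drive_tool:
  increments:
    - {"grip":-1,"tx":0,"ty":0,"tz":0.2,"turn":0}
    - {"grip":-1,"tx":0,"ty":0,"tz":0.3,"turn":0}
    - {"grip":-1,"tx":0,"ty":0,"tz":0.4,"turn":0}
    - {"grip":-1,"tx":0,"ty":0,"tz":0.5,"turn":0}
    - {"grip":-1,"tx":0,"ty":0,"tz":0.6,"turn":0}
    - {"grip":-1,"tx":0,"ty":0,"tz":0.6,"turn":0}

```text
clock: 5.1
position: [0.4387, 0.0326, 0.669]
ee_rot: [-0.493, 3.016, 0.188]
force: [0.0, -0.3, 0.4]
width: 0.999
```

```bash
python3 st.py
```

```text
5.1 q [ 0.103  0.086 -0.224  0.979 -0.118  2.002  1.721] p [0.4387 0.0326 0.669 ] toolz [ 0.059  0.134 -0.989] tooly [-0.321  0.941  0.108] sum 3.066 F [ 0.   -0.27  0.42] w 0.999
```

drive_tool:
  increments:
    - {"grip":-1,"tx":0,"ty":0,"tz":1,"turn":0}
    - {"grip":-1,"tx":0,"ty":0,"tz":1,"turn":0}
    - {"grip":-1,"tx":0,"ty":0,"tz":1,"turn":0}

```text
clock: 5.4
position: [0.4334, 0.0456, 0.6956]
ee_rot: [-0.478, 2.959, 0.188]
force: [-0.1, -0.6, 0.5]
width: 1.004
```

drive_tool:
  increments:
    - {"grip":-1,"tx":0,"ty":0,"tz":1,"turn":0}
    - {"grip":-1,"tx":0,"ty":0,"tz":1,"turn":0}
    - {"grip":-1,"tx":0,"ty":0,"tz":1,"turn":0}

```text
clock: 5.7
position: [0.4303, 0.0579, 0.7214]
ee_rot: [-0.464, 2.903, 0.191]
force: [1.0, 0.7, -0.9]
width: 0.998
```

```bash
python3 st.py
```

```text
5.7 q [ 0.053  0.045 -0.218  0.895 -0.129  2.002  1.658] p [0.4303 0.0579 0.7214] toolz [ 0.172  0.157 -0.973] tooly [-0.32   0.942  0.096] sum 2.942 F [ 1.05  0.66 -0.89] w 0.998
```

drive_tool:
  increments:
    - {"grip":-1,"tx":0,"ty":-0.1,"tz":-0.1,"turn":0.5}
    - {"grip":-1,"tx":0,"ty":-0.1,"tz":-0.1,"turn":0.5}
    - {"grip":-1,"tx":0,"ty":-0.1,"tz":-0.1,"turn":0.5}
    - {"grip":-1,"tx":0,"ty":-0.1,"tz":-0.1,"turn":0.5}
    - {"grip":-1,"tx":0,"ty":-0.1,"tz":-0.1,"turn":0.5}

```text
clock: 6.2
position: [0.4309, 0.0184, 0.6777]
ee_rot: [-1.219, 2.714, 0.264]
force: [-0.1, 0.3, -0.4]
width: 1.0
```

drive_tool:
  increments:
    - {"grip":-1,"tx":0,"ty":0,"tz":1,"turn":0}
    - {"grip":-1,"tx":0,"ty":0,"tz":1,"turn":0}
    - {"grip":-1,"tx":0,"ty":0,"tz":1,"turn":0}
    - {"grip":-1,"tx":0,"ty":0,"tz":1,"turn":0}

```text
clock: 6.6
position: [0.429, 0.0394, 0.706]
ee_rot: [-1.19, 2.669, 0.25]
force: [0.4, 0.1, 0.4]
width: 1.001
```

drive_tool:
  increments:
    - {"grip":-1,"tx":0,"ty":0,"tz":1,"turn":0}
    - {"grip":-1,"tx":0,"ty":0,"tz":1,"turn":0}
    - {"grip":-1,"tx":0,"ty":0,"tz":1,"turn":0}

```text
clock: 6.9
position: [0.4261, 0.0608, 0.7338]
ee_rot: [-1.161, 2.623, 0.238]
force: [-0.0, -0.1, 1.0]
width: 1.0
```

```bash
python3 st.py
```

```text
6.9 q [ 0.783  0.133 -1.062  0.836 -0.093  2.002  2.094] p [0.4261 0.0608 0.7338] toolz [ 0.172  0.253 -0.952] tooly [-0.744  0.667  0.043] sum 2.971 F [-0.   -0.12  0.98] w 1.0
```

drive_tool:
  increments:
    - {"grip":-1,"tx":0,"ty":-0.2,"tz":1,"turn":0}
    - {"grip":-1,"tx":0,"ty":-0.2,"tz":1,"turn":0}
    - {"grip":-1,"tx":0,"ty":-0.2,"tz":1,"turn":0}

```text
clock: 7.2
position: [0.4248, 0.0554, 0.7573]
ee_rot: [-1.132, 2.575, 0.225]
force: [0.6, -0.7, -0.0]
width: 1.001
```

```bash
python3 st.py
```

```text
7.2 q [ 0.886  0.138 -1.174  0.789 -0.081  2.002  2.089] p [0.4248 0.0554 0.7573] toolz [ 0.224  0.268 -0.937] tooly [-0.739  0.674  0.016] sum 2.93 F [ 0.55 -0.74 -0.04] w 1.001
```

drive_tool:
  increments:
    - {"grip":-1,"tx":0,"ty":-0.1,"tz":-0.3,"turn":-0.7}
    - {"grip":-1,"tx":0,"ty":-0.1,"tz":-0.3,"turn":-0.7}
    - {"grip":-1,"tx":0,"ty":-0.1,"tz":-0.3,"turn":-0.7}
    - {"grip":-1,"tx":0,"ty":-0.1,"tz":-0.3,"turn":-0.7}
    - {"grip":-1,"tx":0,"ty":-0.1,"tz":-0.3,"turn":-0.7}
    - {"grip":-1,"tx":0,"ty":-0.1,"tz":-0.3,"turn":-0.7}

```text
clock: 7.8
position: [0.424, 0.0151, 0.6359]
ee_rot: [-0.121, 2.785, 0.045]
force: [0.1, 0.8, 0.7]
width: 1.0
```

```bash
python3 st.py
```

```text
7.8 q [ 1.443 -0.302 -0.965  1.311 -0.446  1.679  1.998] p [0.424  0.0151 0.6359] toolz [ 0.344  0.046 -0.938] tooly [-0.09   0.996  0.016] sum 2.689 F [0.12 0.78 0.66] w 1.0
```

drive_tool:
  increments:
    - {"grip":-1,"tx":0.05,"ty":0,"tz":0.8,"turn":0}
    - {"grip":-1,"tx":0.05,"ty":0,"tz":0.8,"turn":0}
    - {"grip":-1,"tx":0.05,"ty":0,"tz":0.8,"turn":0}
    - {"grip":-1,"tx":0.05,"ty":0,"tz":0.8,"turn":0}

```text
clock: 8.2
position: [0.423, 0.0171, 0.7683]
ee_rot: [-0.134, 2.785, 0.034]
force: [-1.9, -0.2, 0.8]
width: 1.003
```

```bash
python3 st.py
```

```text
8.2 q [ 1.039  0.04  -1.252  0.822  0.075  1.953  1.501] p [0.423  0.0171 0.7683] toolz [ 0.345  0.04  -0.938] tooly [-0.098  0.995  0.007] sum 2.815 F [-1.95 -0.21  0.83] w 1.003
```

drive_tool:
  increments:
    - {"grip":-1,"tx":0,"ty":0,"tz":1,"turn":0}
    - {"grip":-1,"tx":0,"ty":0,"tz":1,"turn":0}
    - {"grip":-1,"tx":0,"ty":0,"tz":1,"turn":0}

```text
clock: 8.5
position: [0.4105, 0.0171, 0.8077]
ee_rot: [-0.137, 2.729, 0.044]
force: [0.0, -0.3, 1.0]
width: 1.003
```

drive_tool:
  increments:
    - {"grip":-1,"tx":0,"ty":0,"tz":1,"turn":0}
    - {"grip":-1,"tx":0,"ty":0,"tz":1,"turn":0}
    - {"grip":-1,"tx":0,"ty":0,"tz":1,"turn":0}

```text
clock: 8.8
position: [0.4022, 0.0168, 0.8332]
ee_rot: [-0.134, 2.672, 0.048]
force: [0.4, -0.0, 0.4]
width: 0.998
```

```bash
python3 st.py
```

```text
8.8 q [ 1.121  0.012 -1.266  0.669  0.021  2.002  1.542] p [0.4022 0.0168 0.8332] toolz [ 0.447  0.056 -0.893] tooly [-0.102  0.995  0.011] sum 2.683 F [ 0.36 -0.02  0.43] w 0.998
```

drive_tool:
  increments:
    - {"grip":-0.5,"tx":0.22,"ty":0.15,"tz":-1,"turn":-0.19}
    - {"grip":-0.5,"tx":0.22,"ty":0.15,"tz":-1,"turn":-0.19}
    - {"grip":-0.5,"tx":0.22,"ty":0.15,"tz":-1,"turn":-0.19}
    - {"grip":-0.5,"tx":0.22,"ty":0.15,"tz":-1,"turn":-0.19}
    - {"grip":-0.5,"tx":0.22,"ty":0.15,"tz":-1,"turn":-0.19}
    - {"grip":-0.5,"tx":0.22,"ty":0.15,"tz":-1,"turn":-0.19}
    - {"grip":-0.5,"tx":0.22,"ty":0.15,"tz":-1,"turn":-0.19}
    - {"grip":-0.5,"tx":0.22,"ty":0.15,"tz":-1,"turn":-0.19}
    - {"grip":-0.5,"tx":0.22,"ty":0.15,"tz":-1,"turn":-0.19}
    - {"grip":-0.5,"tx":0.22,"ty":0.15,"tz":-1,"turn":-0.19}

```text
clock: 9.8
position: [0.4871, 0.0775, 0.4269]
ee_rot: [0.133, 2.681, -0.015]
force: [-1.1, 0.7, 1.1]
width: 0.751
```

```bash
python3 st.py; cat > m.py <<'E'
from h import *
# lamp front lower edge in first top view, and its far top edge
for uv,z in(((256.7,175.3),.16),((160,171),.16),((293,165.3),.188),((140,157),.188)): print("lamp",uv,at_z("top",uv,z).round(4))
# dome: robust circle fit of mint outline -> sphere centre
im={n:cv2.imread(f"pics/{n}0.png") for n in C}
obs={}
for n,(a,b,c,d) in {"top":(335,150,405,225),"scene":(190,255,275,325)}.items():
    h=cv2.cvtColor(im[n],cv2.COLOR_BGR2HSV);m=cv2.inRange(h,(60,60,40),(95,255,255))
    z=np.zeros_like(m);z[b:d,a:c]=m[b:d,a:c]
    z=cv2.morphologyEx(z,cv2.MORPH_CLOSE,np.ones((5,5)))
    k=max(cv2.findContours(z,0,cv2.CHAIN_APPROX_NONE)[0],key=cv2.contourArea).reshape(-1,2).astype(float)
    obs[n]=k
def out(n,p,r=.055):
    # signed outline distance: angle between pixel rays and centre ray vs sphere's angular radius
    v=p[:3]-C[n]["eye"];D=np.linalg.norm(v)
    d=np.array([ray(n,u) for u in obs[n]]);d/=np.linalg.norm(d,axis=1)[:,None]
    return (np.arccos(d@(v/D))-np.arcsin(r/D))*C[n]["fx"]
x0=np.r_[at_z("top",(368,188),.075)]
for ns in(("top","scene"),):
    f=lambda p:np.concatenate([out(n,p) for n in ns])
    s=least_squares(f,x0,loss="cauchy",f_scale=.5);print("dome centre",s.x.round(4),"top z",s.x[2]+.055,[np.median(abs(out(n,s.x))).round(2) for n in ns])
for zc in(.067,.075,.083):
    s=least_squares(lambda p:out("top",np.r_[p,zc]),x0[:2],loss="cauchy",f_scale=.5);print("top only",zc,s.x.round(4),np.median(abs(s.fun)))
    s=least_squares(lambda p:out("scene",np.r_[p,zc]),x0[:2],loss="cauchy",f_scale=.5);print("scene only",zc,s.x.round(4),np.median(abs(s.fun)))
E
python3 m.py
```

```text
9.8 q [ 1.299 -0.382 -1.156  1.821 -0.416  1.034  1.694] p [0.4871 0.0775 0.4269] toolz [ 0.44  -0.032 -0.897] tooly [0.096 0.995 0.012] sum 2.472 F [-1.07  0.72  1.08] w 0.751
lamp (256.7, 175.3) [0.5862 0.0668 0.16  ]
lamp (160, 171) [0.59   0.3062 0.16  ]
lamp (293, 165.3) [ 0.6071 -0.022   0.188 ]
lamp (140, 157) [0.6167 0.3501 0.188 ]
dome centre [ 0.5828 -0.2198  0.0579] top z 0.11287963081949148 [np.float64(2.24), np.float64(1.72)]
top only 0.067 [ 0.581 -0.218] 2.0760440761067094
scene only 0.067 [ 0.5883 -0.2251] 1.5985245094190659
top only 0.075 [ 0.5792 -0.2172] 2.0634962741362193
scene only 0.075 [ 0.5933 -0.2294] 1.7546941162387335
top only 0.083 [ 0.5773 -0.2165] 2.1257378204901305
scene only 0.083 [ 0.5985 -0.2338] 1.9676640209735392
```

drive_tool:
  increments:
    - {"grip":-0.5,"tx":0.02,"ty":0,"tz":-0.1,"turn":0}
    - {"grip":-0.5,"tx":0.03,"ty":0,"tz":-0.2,"turn":0}
    - {"grip":-0.5,"tx":0.03,"ty":0,"tz":-0.3,"turn":0}
    - {"grip":-0.5,"tx":0.03,"ty":0,"tz":-0.4,"turn":0}

```text
clock: 10.2
position: [0.4645, 0.0668, 0.2946]
ee_rot: [0.133, 2.662, -0.002]
force: [0.7, 1.3, 0.1]
width: 0.754
```

```bash
python3 st.py
```

```text
10.2 q [ 1.405 -0.438 -1.264  2.133 -0.652  0.739  1.939] p [0.4645 0.0668 0.2946] toolz [ 0.458 -0.024 -0.889] tooly [0.095 0.995 0.022] sum 2.434 F [0.65 1.32 0.14] w 0.754
```

drive_tool:
  increments:
    - {"grip":-0.5,"tx":0.05,"ty":0,"tz":0.12,"turn":0}
    - {"grip":-0.5,"tx":0.1,"ty":0,"tz":0.24,"turn":0}
    - {"grip":-0.5,"tx":0.2,"ty":0,"tz":0.36,"turn":0}
    - {"grip":-0.5,"tx":0.3,"ty":0,"tz":0.46,"turn":0}
    - {"grip":-0.5,"tx":0.4,"ty":0,"tz":0.5,"turn":0}
    - {"grip":-0.5,"tx":0.5,"ty":0,"tz":0.5,"turn":0}
    - {"grip":-0.5,"tx":0.6,"ty":0,"tz":0.5,"turn":0}
    - {"grip":-0.5,"tx":0.7,"ty":0,"tz":0.5,"turn":0}
    - {"grip":-0.5,"tx":0.8,"ty":0,"tz":0.5,"turn":0}

```text
clock: 11.1
position: [0.5594, 0.0459, 0.513]
ee_rot: [0.129, 2.625, 0.011]
force: [0.2, -0.6, 0.3]
width: 0.748
```

```bash
python3 st.py
```

```text
11.1 q [ 1.711 -0.438 -1.266  1.577 -0.618  1.218  1.917] p [0.5594 0.0459 0.513 ] toolz [ 0.491 -0.017 -0.871] tooly [0.09  0.995 0.032] sum 2.357 F [ 0.19 -0.59  0.27] w 0.748
```

drive_tool:
  increments:
    - {"grip":-0.5,"tx":-0.15,"ty":0,"tz":0.3,"turn":0}
    - {"grip":-0.5,"tx":-0.3,"ty":-0.05,"tz":0.5,"turn":0}
    - {"grip":-0.5,"tx":-0.35,"ty":-0.1,"tz":0.65,"turn":0}
    - {"grip":-0.5,"tx":-0.35,"ty":-0.1,"tz":0.65,"turn":0}
    - {"grip":-0.5,"tx":-0.35,"ty":-0.1,"tz":0.65,"turn":0}
    - {"grip":-0.5,"tx":-0.35,"ty":-0.1,"tz":0.65,"turn":0}

```text
clock: 11.7
position: [0.4179, 0.006, 0.7741]
ee_rot: [0.128, 2.626, 0.01]
force: [0.8, 0.4, 0.6]
width: 0.751
```

drive_tool:
  increments:
    - {"grip":-0.5,"tx":0,"ty":-0.12,"tz":-0.05,"turn":-0.14}
    - {"grip":-0.5,"tx":0,"ty":-0.24,"tz":-0.1,"turn":-0.28}
    - {"grip":-0.5,"tx":-0.05,"ty":-0.36,"tz":-0.15,"turn":-0.42}
    - {"grip":-0.5,"tx":-0.1,"ty":-0.48,"tz":-0.2,"turn":-0.56}
    - {"grip":-0.5,"tx":-0.15,"ty":-0.6,"tz":-0.25,"turn":-0.7}
    - {"grip":-0.5,"tx":-0.2,"ty":-0.72,"tz":-0.3,"turn":-0.84}
    - {"grip":-0.5,"tx":-0.25,"ty":-0.84,"tz":-0.35,"turn":-1}
    - {"grip":-0.5,"tx":-0.3,"ty":-0.96,"tz":-0.4,"turn":-1}
    - {"grip":-0.5,"tx":-0.3,"ty":-1,"tz":-0.45,"turn":-1}
    - {"grip":-0.5,"tx":-0.3,"ty":-1,"tz":-0.45,"turn":-1}

```text
clock: 12.7
position: [0.2933, -0.3973, 0.5893]
ee_rot: [1.459, 2.248, -0.336]
force: [-1.1, 1.0, 0.2]
width: 0.751
```

```bash
python3 st.py
```

```text
12.7 q [ 2.023 -0.238 -0.921  1.485 -0.189  1.293  1.491] p [ 0.2933 -0.3973  0.5893] toolz [ 0.227 -0.428 -0.875] tooly [0.909 0.415 0.033] sum 2.54 F [-1.14  1.01  0.23] w 0.751
```

drive_tool:
  increments:
    - {"grip":-0.5,"tx":0,"ty":-0.1,"tz":0.1,"turn":0}
    - {"grip":-0.5,"tx":0,"ty":-0.2,"tz":0.2,"turn":0}
    - {"grip":-0.5,"tx":0,"ty":-0.3,"tz":0.3,"turn":0}
    - {"grip":-0.5,"tx":0,"ty":-0.4,"tz":0.35,"turn":0}
    - {"grip":-0.5,"tx":0,"ty":-0.5,"tz":0.4,"turn":0}
    - {"grip":-0.5,"tx":0,"ty":-0.6,"tz":0.4,"turn":0}

```text
clock: 13.3
position: [0.2936, -0.625, 0.748]
ee_rot: [1.459, 2.247, -0.334]
force: [-2.1, -1.0, 3.8]
width: 0.75
```

```bash
python3 st.py
```

```text
13.3 q [ 1.42   0.434 -1.084  0.5    0.698  1.859  1.28 ] p [ 0.2936 -0.625   0.748 ] toolz [ 0.228 -0.427 -0.875] tooly [0.909 0.414 0.035] sum 2.793 F [-2.12 -0.99  3.76] w 0.75
```

drive_tool:
  increments:
    - {"grip":-0.5,"tx":0.05,"ty":-0.1,"tz":-0.1,"turn":0}
    - {"grip":-0.5,"tx":0.1,"ty":-0.2,"tz":-0.2,"turn":0}
    - {"grip":-0.5,"tx":0.12,"ty":-0.25,"tz":-0.3,"turn":0}
    - {"grip":-0.5,"tx":0.12,"ty":-0.25,"tz":-0.4,"turn":0}

```text
clock: 13.7
position: [0.3438, -0.7264, 0.5866]
ee_rot: [1.459, 2.249, -0.33]
force: [-0.2, -2.0, -0.3]
width: 0.747
```

```bash
python3 st.py
```

```text
13.7 q [ 1.53   0.552 -1.098  0.825  0.697  1.507  1.183] p [ 0.3438 -0.7264  0.5866] toolz [ 0.23  -0.424 -0.876] tooly [0.909 0.416 0.037] sum 2.884 F [-0.2  -2.05 -0.27] w 0.747
```

drive_tool:
  increments:
    - {"grip":-0.5,"tx":0.13,"ty":0.09,"tz":0,"turn":0.08}
    - {"grip":-0.5,"tx":0.22,"ty":0.14,"tz":0,"turn":0.13}
    - {"grip":-0.5,"tx":0.32,"ty":0.21,"tz":0,"turn":0.19}
    - {"grip":-0.5,"tx":0.41,"ty":0.28,"tz":0,"turn":0.24}
    - {"grip":-0.5,"tx":0.5,"ty":0.36,"tz":0,"turn":0.3}
    - {"grip":-0.5,"tx":0.58,"ty":0.45,"tz":0,"turn":0.36}
    - {"grip":-0.5,"tx":0.66,"ty":0.55,"tz":0,"turn":0.42}
    - {"grip":-0.5,"tx":0.73,"ty":0.65,"tz":0,"turn":0.48}
    - {"grip":-0.5,"tx":0.8,"ty":0.76,"tz":0,"turn":0.54}
    - {"grip":-0.5,"tx":0.85,"ty":0.88,"tz":0,"turn":0.6}
    - {"grip":-0.5,"tx":0.9,"ty":1,"tz":0,"turn":0.65}

```text
clock: 14.8
position: [0.7022, -0.33, 0.5855]
ee_rot: [0.612, 2.573, -0.106]
force: [0.7, 0.5, 0.2]
width: 0.751
```

drive_tool:
  increments:
    - {"grip":-0.5,"tx":0.03,"ty":0.13,"tz":-0.02,"turn":0.06}
    - {"grip":-0.5,"tx":0.05,"ty":0.25,"tz":-0.04,"turn":0.11}
    - {"grip":-0.5,"tx":0.05,"ty":0.37,"tz":-0.06,"turn":0.16}
    - {"grip":-0.5,"tx":0.05,"ty":0.5,"tz":-0.08,"turn":0.21}
    - {"grip":-0.5,"tx":0.04,"ty":0.62,"tz":-0.1,"turn":0.26}
    - {"grip":-0.5,"tx":0.03,"ty":0.74,"tz":-0.12,"turn":0.31}
    - {"grip":-0.5,"tx":0,"ty":0.86,"tz":-0.14,"turn":0.35}
    - {"grip":-0.5,"tx":-0.03,"ty":0.98,"tz":-0.15,"turn":0.35}

```text
clock: 15.6
position: [0.6904, 0.0588, 0.524]
ee_rot: [0.132, 2.639, 0.017]
force: [0.6, 0.4, 0.4]
width: 0.749
```

```bash
python3 st.py
```

```text
15.6 q [ 0.6    0.358 -1.209  1.289  0.607  1.29   0.913] p [0.6904 0.0588 0.524 ] toolz [ 0.478 -0.012 -0.878] tooly [0.091 0.995 0.036] sum 2.938 F [0.56 0.36 0.38] w 0.749
```

drive_tool:
  increments:
    - {"grip":-0.5,"tx":-0.08,"ty":0,"tz":-0.1,"turn":0}
    - {"grip":-0.5,"tx":-0.16,"ty":0.01,"tz":-0.2,"turn":0}
    - {"grip":-0.5,"tx":-0.24,"ty":0.02,"tz":-0.3,"turn":0}
    - {"grip":-0.5,"tx":-0.3,"ty":0.03,"tz":-0.4,"turn":0}

```text
clock: 16.0
position: [0.5697, 0.071, 0.3643]
ee_rot: [0.132, 2.64, 0.016]
force: [1.9, 0.5, -0.3]
width: 0.751
```

```bash
python3 st.py
```

```text
16.0 q [ 0.851  0.116 -1.232  1.854  0.4    0.814  0.906] p [0.5697 0.071  0.3643] toolz [ 0.478 -0.013 -0.878] tooly [0.091 0.995 0.035] sum 2.784 F [ 1.95  0.54 -0.34] w 0.751
```

drive_tool:
  increments:
    - {"grip":-0.5,"tx":-0.08,"ty":0.005,"tz":-0.06,"turn":0}
    - {"grip":-0.5,"tx":-0.15,"ty":0.01,"tz":-0.16,"turn":0}
    - {"grip":-0.5,"tx":-0.18,"ty":0.01,"tz":-0.26,"turn":0}
    - {"grip":-0.5,"tx":-0.18,"ty":0.01,"tz":-0.32,"turn":0}
    - {"grip":-0.5,"tx":-0.18,"ty":0.01,"tz":-0.32,"turn":0}

```text
clock: 16.5
position: [0.4951, 0.0745, 0.2329]
ee_rot: [0.13, 2.646, 0.014]
force: [0.6, 0.1, 0.1]
width: 0.75
```

```bash
python3 st.py;python3 - <<'E'
from cell import *
import cv2,numpy as np
i=get_image("scene")[150:330,190:420];j=get_image("top")[120:260,120:300]
cv2.imwrite("pics/pre.png",np.hstack([cv2.resize(i,(400,313),interpolation=2),cv2.resize(j,(400,313),interpolation=2)])[:,:,::-1])
E
```

```text
16.5 q [ 0.761  0.113 -1.192  2.202  0.638  0.526  0.571] p [0.4951 0.0745 0.2329] toolz [ 0.472 -0.013 -0.881] tooly [0.089 0.995 0.033] sum 2.841 F [0.64 0.13 0.09] w 0.75
```

View pics/pre.png

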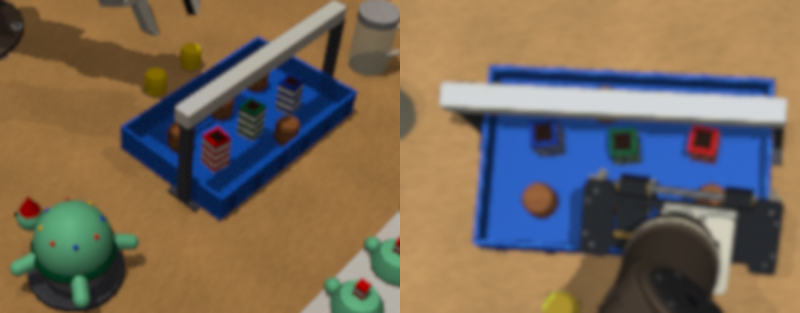

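The close view shows the gripper body over the front half of the crate, yawed slightly away from the near post (−y end). The red chimney is at crop (703,140), still upright and in the clear, and the lamp is untouched. I'll approach along the tool axis.

drive_tool:
  increments:
    - {"grip":-0.5,"tx":0.0,"ty":0,"tz":-0.06,"turn":0}
    - {"grip":-0.5,"tx":0.023,"ty":0,"tz":-0.102,"turn":0}
    - {"grip":-0.5,"tx":0.05,"ty":0,"tz":-0.153,"turn":0}
    - {"grip":-0.5,"tx":0.078,"ty":0,"tz":-0.204,"turn":0}
    - {"grip":-0.5,"tx":0.106,"ty":-0.002,"tz":-0.255,"turn":0}
    - {"grip":-0.5,"tx":0.133,"ty":-0.003,"tz":-0.306,"turn":0}
    - {"grip":-0.5,"tx":0.16,"ty":-0.004,"tz":-0.357,"turn":0}
    - {"grip":-0.5,"tx":0.175,"ty":-0.005,"tz":-0.385,"turn":0}
    - {"grip":-0.5,"tx":0.175,"ty":-0.005,"tz":-0.385,"turn":0}

```text
clock: 17.5
position: [0.5694, 0.0733, 0.0828]
ee_rot: [0.132, 2.641, 0.017]
force: [0.2, 0.1, 0.4]
width: 0.753
```

```bash
python3 st.py;python3 - <<'E'
from cell import *
import cv2,numpy as np
i=get_image("scene")[170:300,230:400];j=get_image("top")[140:250,150:300]
cv2.imwrite("pics/pre2.png",np.hstack([cv2.resize(i,(400,306),interpolation=2),cv2.resize(j,(400,306),interpolation=2)])[:,:,::-1])
E
```

```text
17.5 q [ 0.298  0.499 -0.796  2.252  1.555  0.522 -0.292] p [0.5694 0.0733 0.0828] toolz [ 0.477 -0.012 -0.879] tooly [0.091 0.995 0.036] sum 3.274 F [0.17 0.13 0.44] w 0.753
```

View pics/pre2.png

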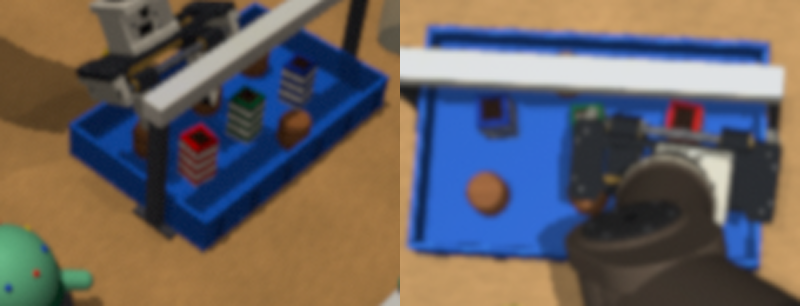

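The gripper is clear of the lamp and post, and the red chimney is centred between the fingers. I'll do the last part of the approach and close.

drive_tool:
  increments:
    - {"grip":-0.5,"tx":0.018,"ty":-0.001,"tz":-0.045,"turn":0}
    - {"grip":-0.5,"tx":0.037,"ty":-0.002,"tz":-0.09,"turn":0}
    - {"grip":-0.5,"tx":0.056,"ty":-0.003,"tz":-0.135,"turn":0}
    - {"grip":-0.5,"tx":0.056,"ty":-0.003,"tz":-0.135,"turn":0}

```text
clock: 18.0
position: [0.5917, 0.0718, 0.0297]
ee_rot: [0.133, 2.641, 0.017]
force: [-0.7, 0.7, 0.7]
width: 0.748
```

drive_tool:
  newtons: 30
  increments:
    - {"grip":1,"tx":0,"ty":0,"tz":0,"turn":0}
    - {"grip":1,"tx":0,"ty":0,"tz":0,"turn":0}
    - {"grip":1,"tx":0,"ty":0,"tz":0,"turn":0}
    - {"grip":1,"tx":0,"ty":0,"tz":0,"turn":0}
    - {"grip":1,"tx":0,"ty":0,"tz":0,"turn":0}
    - {"grip":1,"tx":0,"ty":0,"tz":0,"turn":0}
    - {"grip":1,"tx":0,"ty":0,"tz":0,"turn":0}

```text
clock: 18.7
position: [0.5918, 0.0719, 0.0301]
ee_rot: [0.132, 2.64, 0.017]
force: [-2.5, 0.6, 6.8]
width: 0.345
```

```bash
python3 st.py
```

```text
18.7 q [ 0.271  0.641 -0.765  2.237  1.78   0.582 -0.467] p [0.5918 0.0719 0.0301] toolz [ 0.478 -0.012 -0.878] tooly [0.091 0.995 0.036] sum 3.46 F [-2.53  0.6   6.83] w 0.345
```

drive_tool:
  increments:
    - {"grip":1,"tx":-0.005,"ty":0,"tz":0.02,"turn":0}
    - {"grip":1,"tx":-0.027,"ty":0,"tz":0.06,"turn":0}
    - {"grip":1,"tx":-0.055,"ty":0,"tz":0.11,"turn":0}
    - {"grip":1,"tx":-0.086,"ty":0,"tz":0.17,"turn":0}
    - {"grip":1,"tx":-0.12,"ty":0,"tz":0.23,"turn":0}
    - {"grip":1,"tx":-0.155,"ty":0,"tz":0.3,"turn":0}
    - {"grip":1,"tx":-0.2,"ty":0,"tz":0.38,"turn":0}
    - {"grip":1,"tx":-0.24,"ty":0,"tz":0.46,"turn":0}
    - {"grip":1,"tx":-0.28,"ty":0,"tz":0.55,"turn":0}
    - {"grip":1,"tx":-0.28,"ty":0,"tz":0.55,"turn":0}

```text
clock: 19.7
position: [0.4792, 0.0721, 0.2512]
ee_rot: [0.132, 2.639, 0.015]
force: [-0.5, -0.7, -0.6]
width: 0.35
```

```bash
python3 st.py;python3 - <<'E'
from cell import *
import cv2,numpy as np
i=get_image("scene");j=get_image("top")
cv2.imwrite("pics/s2.png",i[:,:,::-1]);cv2.imwrite("pics/t2.png",j[:,:,::-1])
t=cv2.imread("pics/top0.png");s=cv2.imread("pics/scene0.png")
r=lambda a:cv2.resize(a,(400,300),interpolation=cv2.INTER_CUBIC)
cv2.imwrite("pics/look.png",np.vstack([np.hstack([r(i[140:305,180:400,::-1]),r(j[140:260,160:320,::-1])]),np.hstack([r(s[255:330,190:290]),r(t[150:225,325:425])])]))
E
```

```text
19.7 q [ 0.79  -0.006 -1.138  2.208  0.367  0.496  0.837] p [0.4792 0.0721 0.2512] toolz [ 0.478 -0.013 -0.878] tooly [0.091 0.995 0.035] sum 2.698 F [-0.48 -0.66 -0.62] w 0.35
```

View pics/look.png

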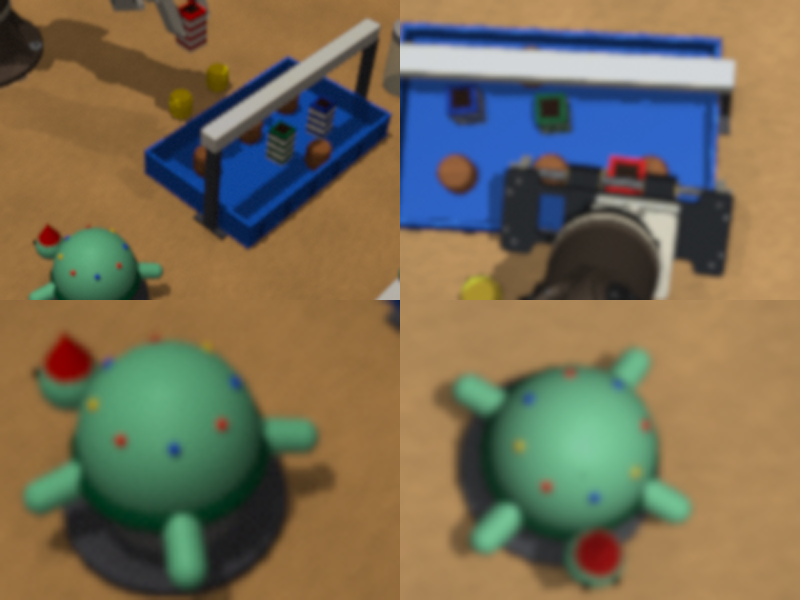

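Only the red chimney left the crate. It is held upright at scene crop (192,25), and the other pieces are in place. The shell shows at about scene px (232.7,288.5) and top px (368.2,188.0). Next I'll fit the dome on clean outline points only and check the chimney's offset in the hand.

```bash
cat > m2.py <<'E'
from h import *
im={n:cv2.imread(f"pics/{n}0.png") for n in C}
g={"top":((368.2,188.0),21.5),"scene":((232.7,288.5),23.5)}
pts={}
for n,(c,r) in g.items():
    # strongest saturation/hue edge along each radial ray, sub-pixel-ish
    lab=cv2.cvtColor(im[n],cv2.COLOR_BGR2LAB).astype(np.float32)[:,:,1]  # a: green vs brown
    P=[]
    for t in np.radians(np.arange(0,360,4)):
        rr=np.arange(r-4,r+4.01,.25);u=c[0]+rr*np.cos(t);v=c[1]+rr*np.sin(t)
        s=cv2.remap(lab,u.astype(np.float32)[None],v.astype(np.float32)[None],1)[0]
        s=cv2.GaussianBlur(s[None],(7,1),0)[0];d=np.diff(s);k=d.argmax()
        if d[k]>1.2 and 2<k<len(d)-3 and not(n=="scene" and np.sin(t)>.15): P.append((u[k]+0,v[k]))
    pts[n]=np.array(P);print(n,len(P))
def out(n,p,r=.055):
    v=p-C[n]["eye"];D=np.linalg.norm(v);d=np.array([ray(n,u) for u in pts[n]]);d/=np.linalg.norm(d,axis=1)[:,None]
    return (np.arccos(d@(v/D))-np.arcsin(r/D))*C[n]["fx"]
x0=at_z("top",g["top"][0],.075)
s=least_squares(lambda p:np.concatenate([out("top",p),out("scene",p)]),x0,loss="cauchy",f_scale=.4)
print("both",s.x.round(4),"ztop",round(s.x[2]+.055,4),[np.median(abs(out(n,s.x))).round(2) for n in pts])
for zc in(.067,.075,.083):
    print(zc,[least_squares(lambda p:out(n,np.r_[p,zc]),x0[:2],loss="cauchy",f_scale=.4).x.round(4) for n in pts])
p,e=tri({n:g[n][0] for n in g},x0);print("centres",p.round(4),e.round(2))
# held chimney: predicted centre = TCP xy
for n,uv in(("top",(251.2,202.4)),): print("far edge of held top",at_z(n,uv,.287).round(4))
print("scene top centre",at_z("scene",(285.6,145.5),.287).round(4), proj("scene",[.479,.072,.287]),proj("top",[.479+.016,.072,.287]))
E
python3 m2.py
```

```text
top 67
scene 43
both [ 0.5855 -0.2222  0.0668] ztop 0.1218 [np.float64(1.1), np.float64(0.35)]
0.067 [array([ 0.5846, -0.2232]), array([ 0.5869, -0.2217])]
0.075 [array([ 0.5827, -0.2215]), array([ 0.5924, -0.2262])]
0.083 [array([ 0.5807, -0.2199]), array([ 0.5979, -0.2307])]
centres [ 0.5856 -0.2217  0.0643] [-1.23 -0.96 -1.39  0.15]
far edge of held top [0.4944 0.0691 0.287 ]
scene top centre [0.4855 0.068  0.287 ] [[284.82561399 143.85745684]] [[249.88940026 202.07286663]]
```

drive_tool:
  increments:
    - {"grip":1,"tx":0.03,"ty":-0.02,"tz":0.06,"turn":0}
    - {"grip":1,"tx":0.06,"ty":-0.1,"tz":0.12,"turn":0}
    - {"grip":1,"tx":0.1,"ty":-0.2,"tz":0.12,"turn":0}
    - {"grip":1,"tx":0.14,"ty":-0.3,"tz":0.12,"turn":0}
    - {"grip":1,"tx":0.18,"ty":-0.4,"tz":0.12,"turn":0}
    - {"grip":1,"tx":0.22,"ty":-0.5,"tz":0.1,"turn":0}
    - {"grip":1,"tx":0.245,"ty":-0.6,"tz":0.06,"turn":0}
    - {"grip":1,"tx":0.265,"ty":-0.68,"tz":0,"turn":0}
    - {"grip":1,"tx":0.265,"ty":-0.735,"tz":-0.06,"turn":0}
    - {"grip":1,"tx":0.265,"ty":-0.735,"tz":-0.1,"turn":0}
    - {"grip":1,"tx":0.265,"ty":-0.735,"tz":-0.1,"turn":0}

```text
clock: 20.9
position: [0.5838, -0.2221, 0.2066]
ee_rot: [0.136, 2.644, 0.018]
force: [-1.4, -0.2, -1.1]
width: 0.348
```

```bash
python3 st.py;python3 - <<'E'
from cell import *
import cv2,numpy as np
i=get_image("scene");j=get_image("top")
cv2.imwrite("pics/s3.png",i[:,:,::-1]);cv2.imwrite("pics/t3.png",j[:,:,::-1])
r=lambda a:cv2.resize(a,(400,400),interpolation=cv2.INTER_CUBIC)
cv2.imwrite("pics/look3.png",np.hstack([r(i[230:330,180:280,::-1]),r(j[140:240,315:415,::-1])]))
E
```

```text
20.9 q [ 0.983  0.344 -0.755  1.992  0.239  0.423  1.588] p [ 0.5838 -0.2221  0.2066] toolz [ 0.474 -0.012 -0.88 ] tooly [0.093 0.995 0.037] sum 2.759 F [-1.43 -0.2  -1.09] w 0.348
```

View pics/look3.png

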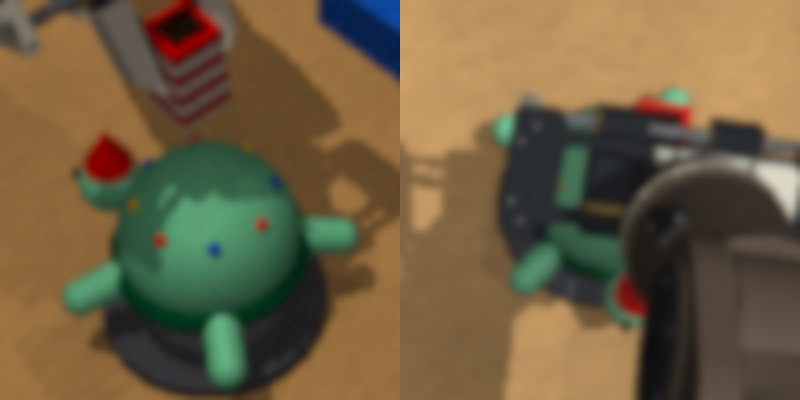

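```bash
python3 - <<'E'
from h import *
T=np.array([.5838,-.2221])
print("scene base",at_z("scene",(227.6,254.4),.1825).round(4),"scene top",at_z("scene",(226.4,238.2),.2425).round(4))
print("top far edge",at_z("top",(381,165),.2425).round(4),"expect centre y",T[1],"x+16",T[0]+.016)
# dome alignment per camera for various shell heights
for z in(.067,.075,.083):
    print(z,"top-cam ctr",at_z("top",(368.2,188.0),z).round(4),"scene-cam",at_z("scene",(232.7,288.5),z).round(4))
# stand circle (r70) seen in top view: centre px guess from its outline
for n,P in(("scene",[(106,300),(328,300),(215,392)]),):
    q=np.array(P)/4+[180,230]
    for z in(0,.01,.02):
        W=np.array([at_z(n,u,z)[:2] for u in q]);s=least_squares(lambda c:np.linalg.norm(W-c,axis=1)-.07,[.58,-.22]);print("stand",z,s.x.round(4),s.fun.round(4))
for z in(0,.01,.02):
    q=np.array([(458,455),(475,395),(500,550),(560,565)]);q=(q-[400,300])/4+[325,150]
    W=np.array([at_z("top",u,z)[:2] for u in q]);s=least_squares(lambda c:np.linalg.norm(W-c,axis=1)-.07,[.58,-.22]);print("stand top",z,s.x.round(4),s.fun.round(4))
E
```

```text
scene base [ 0.5832 -0.2206  0.1825] scene top [ 0.5909 -0.2252  0.2425]
top far edge [ 0.5998 -0.2263  0.2425] expect centre y -0.2221 x+16 0.5998
0.067 top-cam ctr [ 0.5826 -0.2245  0.067 ] scene-cam [ 0.5894 -0.2203  0.067 ]
0.075 top-cam ctr [ 0.5808 -0.2232  0.075 ] scene-cam [ 0.5944 -0.2242  0.075 ]
0.083 top-cam ctr [ 0.5791 -0.2219  0.083 ] scene-cam [ 0.5995 -0.2281  0.083 ]
stand 0 [ 0.5859 -0.2172] [-0.0009 -0.0009  0.0001]
stand 0.01 [ 0.5912 -0.2211] [-0.0016 -0.0016  0.0002]
stand 0.02 [ 0.5965 -0.225 ] [-0.0023 -0.0023  0.0003]
stand top 0 [ 0.5878 -0.2219] [-0.0032  0.0032  0.0015  0.0006]
stand top 0.01 [ 0.586 -0.221] [-0.0031  0.003   0.0016  0.0004]
stand top 0.02 [ 0.5841 -0.2201] [-0.003   0.0027  0.0016  0.0002]
```

drive_tool:
  increments:
    - {"grip":1,"tx":0.005,"ty":0,"tz":-0.04,"turn":0}
    - {"grip":1,"tx":0.005,"ty":0,"tz":-0.075,"turn":0}
    - {"grip":1,"tx":0.005,"ty":0,"tz":-0.095,"turn":0}
    - {"grip":1,"tx":0.005,"ty":0,"tz":-0.1,"turn":0}
    - {"grip":1,"tx":0.005,"ty":0,"tz":-0.1,"turn":0}
    - {"grip":1,"tx":0.005,"ty":0,"tz":-0.1,"turn":0}

```text
clock: 21.6
position: [0.5885, -0.221, 0.1715]
ee_rot: [0.131, 2.638, 0.015]
force: [1.1, 0.5, -1.1]
width: 0.347
```

drive_tool:
  increments:
    - {"grip":1,"tx":0,"ty":0,"tz":-0.003,"turn":0}
    - {"grip":1,"tx":0,"ty":0,"tz":-0.005,"turn":0}
    - {"grip":1,"tx":0,"ty":0,"tz":-0.005,"turn":0}

```text
clock: 21.9
position: [0.5885, -0.2211, 0.1697]
ee_rot: [0.132, 2.638, 0.015]
force: [-0.5, -0.5, -0.9]
width: 0.344
```

```bash
python3 st.py
```

```text
21.9 q [ 0.903  0.385 -0.674  2.037  0.305  0.324  1.53 ] p [ 0.5885 -0.2211  0.1697] toolz [ 0.48  -0.014 -0.877] tooly [0.091 0.995 0.034] sum 2.746 F [-0.52 -0.52 -0.9 ] w 0.344
```

drive_tool:
  increments:
    - {"grip":1,"tx":-0.006,"ty":0,"tz":-0.005,"turn":0}
    - {"grip":1,"tx":-0.006,"ty":0,"tz":-0.01,"turn":0}
    - {"grip":1,"tx":-0.006,"ty":0,"tz":-0.014,"turn":0}
    - {"grip":1,"tx":-0.006,"ty":0,"tz":-0.014,"turn":0}

```text
clock: 22.3
position: [0.5859, -0.2211, 0.1637]
ee_rot: [0.132, 2.638, 0.015]
force: [0.5, 0.2, -0.1]
width: 0.346
```

drive_tool:
  increments:
    - {"grip":1,"tx":0,"ty":0,"tz":-0.003,"turn":0}
    - {"grip":1,"tx":0,"ty":0,"tz":-0.005,"turn":0}
    - {"grip":1,"tx":0,"ty":0,"tz":-0.005,"turn":0}

```text
clock: 22.6
position: [0.5859, -0.221, 0.1616]
ee_rot: [0.131, 2.638, 0.015]
force: [-0.2, -0.1, -0.1]
width: 0.346
```

drive_tool:
  increments:
    - {"grip":1,"tx":0,"ty":0,"tz":-0.003,"turn":0}
    - {"grip":1,"tx":0,"ty":0,"tz":-0.005,"turn":0}
    - {"grip":1,"tx":0,"ty":0,"tz":-0.005,"turn":0}

```text
clock: 22.9
position: [0.5858, -0.221, 0.1594]
ee_rot: [0.132, 2.638, 0.015]
force: [-0.6, -0.3, -1.2]
width: 0.349
```

drive_tool:
  increments:
    - {"grip":1,"tx":0,"ty":0,"tz":-0.003,"turn":0}
    - {"grip":1,"tx":0,"ty":0,"tz":-0.005,"turn":0}
    - {"grip":1,"tx":0,"ty":0,"tz":-0.005,"turn":0}

```text
clock: 23.2
position: [0.5857, -0.221, 0.1573]
ee_rot: [0.132, 2.639, 0.015]
force: [0.7, 0.5, -1.1]
width: 0.345
```

drive_tool:
  increments:
    - {"grip":1,"tx":0,"ty":0,"tz":-0.003,"turn":0}
    - {"grip":1,"tx":0,"ty":0,"tz":-0.005,"turn":0}
    - {"grip":1,"tx":0,"ty":0,"tz":-0.005,"turn":0}

```text
clock: 23.5
position: [0.5856, -0.2209, 0.1551]
ee_rot: [0.132, 2.639, 0.015]
force: [-0.6, -0.6, -0.3]
width: 0.348
```

drive_tool:
  increments:
    - {"grip":1,"tx":0,"ty":0,"tz":-0.003,"turn":0}
    - {"grip":1,"tx":0,"ty":0,"tz":-0.005,"turn":0}
    - {"grip":1,"tx":0,"ty":0,"tz":-0.005,"turn":0}

```text
clock: 23.8
position: [0.5855, -0.2209, 0.1529]
ee_rot: [0.132, 2.639, 0.015]
force: [-0.7, 0.7, 0.3]
width: 0.349
```

drive_tool:
  increments:
    - {"grip":1,"tx":0,"ty":0,"tz":-0.003,"turn":0}
    - {"grip":1,"tx":0,"ty":0,"tz":-0.004,"turn":0}
    - {"grip":1,"tx":0,"ty":0,"tz":-0.004,"turn":0}

```text
clock: 24.1
position: [0.5855, -0.2209, 0.1512]
ee_rot: [0.132, 2.639, 0.016]
force: [-0.1, -0.1, -0.7]
width: 0.348
```

drive_tool:
  increments:
    - {"grip":1,"tx":0.001,"ty":0,"tz":-0.003,"turn":0}
    - {"grip":1,"tx":0.001,"ty":0,"tz":-0.004,"turn":0}
    - {"grip":1,"tx":0.001,"ty":0,"tz":-0.004,"turn":0}

```text
clock: 24.4
position: [0.5858, -0.2209, 0.1495]
ee_rot: [0.132, 2.639, 0.016]
force: [0.7, 0.1, -1.7]
width: 0.344
```

drive_tool:
  increments:
    - {"grip":1,"tx":0.001,"ty":0,"tz":-0.003,"turn":0}
    - {"grip":1,"tx":0.001,"ty":0,"tz":-0.004,"turn":0}
    - {"grip":1,"tx":0.001,"ty":0,"tz":-0.004,"turn":0}

```text
clock: 24.7
position: [0.5864, -0.2209, 0.148]
ee_rot: [0.132, 2.639, 0.015]
force: [-0.3, 0.1, -0.1]
width: 0.348
```

drive_tool:
  increments:
    - {"grip":1,"tx":0,"ty":0,"tz":-0.003,"turn":0}
    - {"grip":1,"tx":0,"ty":0,"tz":-0.004,"turn":0}
    - {"grip":1,"tx":0,"ty":0,"tz":-0.004,"turn":0}

```text
clock: 25.0
position: [0.5875, -0.2213, 0.1476]
ee_rot: [0.131, 2.636, 0.014]
force: [-1.6, -0.0, 6.7]
width: 0.345
```

drive_tool:
  increments:
    - {"grip":1,"tx":-0.001,"ty":0,"tz":-0.0036,"turn":0}
    - {"grip":1,"tx":-0.001,"ty":0,"tz":-0.0036,"turn":0}
    - {"grip":1,"tx":-0.001,"ty":0,"tz":-0.0036,"turn":0}

```text
clock: 25.3
position: [0.5881, -0.2216, 0.1475]
ee_rot: [0.131, 2.634, 0.013]
force: [-4.4, 1.1, 9.5]
width: 0.349
```

```bash
python3 - <<'E'
from cell import *
import cv2,numpy as np
i=get_image("scene")
print([observe()["force"].round(1).tolist() for _ in range(2)])
cv2.imwrite("pics/press.png",cv2.resize(i[220:320,180:290,::-1],(660,600),interpolation=cv2.INTER_CUBIC))
E
```

```text
[[-3.8, 1.1, 9.8], [-3.8, 1.1, 9.8]]
```

View pics/press.png

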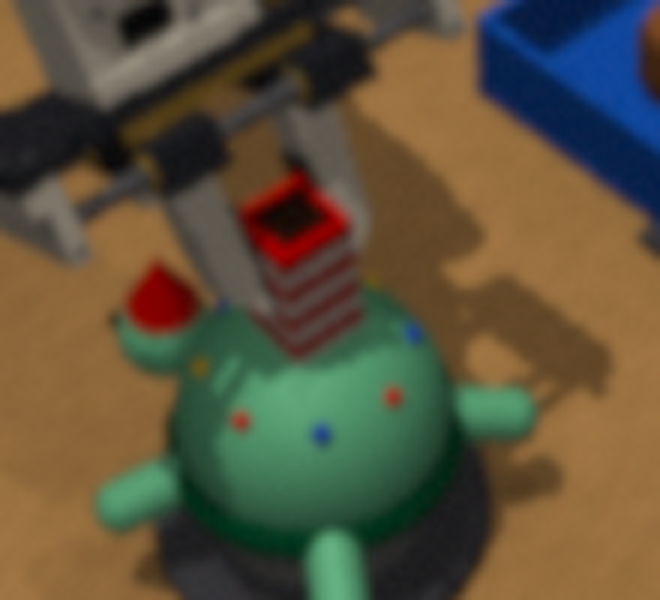

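The view shows the chimney upright and centred on the crown of the shell, with the fingers clear of it. The press is about 10 N. I'll hold a little longer while easing off the sideways load.

drive_tool:
  increments:
    - {"grip":1,"tx":-0.003,"ty":0,"tz":-0.003,"turn":0}
    - {"grip":1,"tx":-0.005,"ty":0,"tz":-0.003,"turn":0}
    - {"grip":1,"tx":-0.005,"ty":0,"tz":-0.003,"turn":0}
    - {"grip":1,"tx":-0.005,"ty":0,"tz":-0.003,"turn":0}

```text
clock: 25.75
position: [0.5874, -0.2218, 0.1475]
ee_rot: [0.13, 2.631, 0.012]
force: [0.3, 0.4, 7.0]
width: 0.344
```

```bash
python3 st.py; python3 - <<'E'
from h import *
print(at_z("scene",(231.5,273.3),.1235).round(4),at_z("scene",(180+296/6,220+218/6),.1835).round(4),proj("scene",[.586,-.222,.125]))
E
```

```text
25.75 q [ 0.86   0.407 -0.619  2.07   0.341  0.256  1.501] p [ 0.5874 -0.2218  0.1475] toolz [ 0.486 -0.016 -0.874] tooly [0.09  0.995 0.032] sum 2.733 F [0.26 0.35 6.97] w 0.344
[ 0.5903 -0.2202  0.1235] [ 0.5911 -0.2223  0.1835] [[229.64268468 272.28952452]]
```

drive_tool:
  increments:
    - {"grip":1,"tx":-0.001,"ty":0,"tz":-0.0032,"turn":0}
    - {"grip":1,"tx":-0.001,"ty":0,"tz":-0.0032,"turn":0}
    - {"grip":1,"tx":-0.001,"ty":0,"tz":-0.0032,"turn":0}
    - {"grip":1,"tx":-0.001,"ty":0,"tz":-0.0032,"turn":0}
    - {"grip":1,"tx":-0.001,"ty":0,"tz":-0.0032,"turn":0}
    - {"grip":1,"tx":-0.001,"ty":0,"tz":-0.0032,"turn":0}

```text
clock: 26.35
position: [0.5877, -0.2218, 0.1474]
ee_rot: [0.129, 2.629, 0.011]
force: [-6.1, 2.5, 12.7]
width: 0.348
```

drive_tool:
  increments:
    - {"grip":1,"tx":0,"ty":0,"tz":-0.001,"turn":0}
    - {"grip":1,"tx":0,"ty":0,"tz":-0.0005,"turn":0}
    - {"grip":1,"tx":0,"ty":0,"tz":0,"turn":0}

```text
clock: 26.65
position: [0.5877, -0.2218, 0.1476]
ee_rot: [0.129, 2.629, 0.01]
force: [-1.1, 0.7, 3.6]
width: 0.346
```

drive_tool:
  newtons: 10
  increments:
    - {"grip":0.25,"tx":0,"ty":0,"tz":0,"turn":0}
    - {"grip":0.2,"tx":0,"ty":0,"tz":0,"turn":0}
    - {"grip":0,"tx":0,"ty":0,"tz":0,"turn":0}
    - {"grip":-0.3,"tx":0,"ty":0,"tz":0,"turn":0}
    - {"grip":-0.5,"tx":0,"ty":0,"tz":0,"turn":0}
    - {"grip":-0.5,"tx":0,"ty":0,"tz":0,"turn":0}
    - {"grip":-0.5,"tx":0,"ty":0,"tz":0,"turn":0}

```text
clock: 27.35
position: [0.5877, -0.2218, 0.1475]
ee_rot: [0.129, 2.629, 0.011]
force: [1.1, -0.5, 0.6]
width: 0.74
```

```bash
python3 st.py; python3 - <<'E'
from cell import *
import cv2,numpy as np
i=get_image("scene")
cv2.imwrite("pics/rel.png",cv2.resize(i[220:320,180:290,::-1],(440,400),interpolation=cv2.INTER_CUBIC))
E
```

```text
27.35 q [ 0.858  0.406 -0.617  2.071  0.343  0.253  1.5  ] p [ 0.5877 -0.2218  0.1475] toolz [ 0.487 -0.016 -0.873] tooly [0.09  0.995 0.031] sum 2.73 F [ 1.05 -0.54  0.63] w 0.74
```

View pics/rel.png

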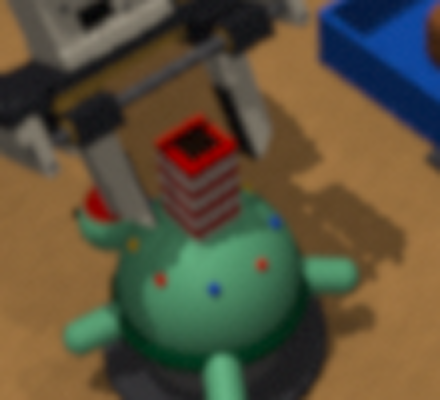

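The chimney stands by itself with its base at about crop (200,215), and the fingers are open and clear. I'll retreat back along the tool axis.

drive_tool:
  increments:
    - {"grip":-0.5,"tx":-0.025,"ty":0,"tz":0.045,"turn":0}
    - {"grip":-0.5,"tx":-0.06,"ty":0.002,"tz":0.11,"turn":0}
    - {"grip":-0.5,"tx":-0.11,"ty":0.003,"tz":0.2,"turn":0}
    - {"grip":-0.5,"tx":-0.16,"ty":0.005,"tz":0.3,"turn":0}
    - {"grip":-0.5,"tx":-0.22,"ty":0.007,"tz":0.4,"turn":0}
    - {"grip":-0.5,"tx":-0.28,"ty":0.009,"tz":0.5,"turn":0}
    - {"grip":-0.5,"tx":-0.28,"ty":0.009,"tz":0.5,"turn":0}
    - {"grip":-0.5,"tx":-0.28,"ty":0.009,"tz":0.5,"turn":0}

```text
clock: 28.2
position: [0.4758, -0.2194, 0.3498]
ee_rot: [0.131, 2.628, 0.003]
force: [0.4, -1.0, -0.6]
width: 0.752
```

```bash
python3 st.py; python3 - <<'E'
from cell import *
import cv2,numpy as np
i=get_image("scene");j=get_image("top")
cv2.imwrite("pics/fin.png",np.hstack([cv2.resize(i[150:330,180:400,::-1],(440,360),interpolation=2),cv2.resize(j[120:300,140:420,::-1],(360,360),interpolation=2)]))
E
```

```text
28.2 q [ 1.713 -0.012 -1.166  1.951 -0.359  0.771  2.221] p [ 0.4758 -0.2194  0.3498] toolz [ 0.488 -0.022 -0.872] tooly [0.093 0.995 0.027] sum 2.71 F [ 0.44 -0.96 -0.63] w 0.752
```

View pics/fin.png

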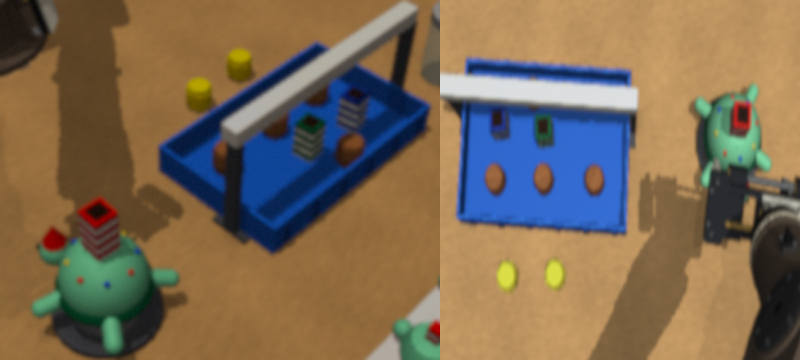

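```bash
python3 - <<'E'
from h import *
print(at_z("top",(374.1,178),.1835).round(4),at_z("scene",(180+98/2,150+211/2),.1835).round(4))
from cell import *
import cv2
j=get_image("top");h=cv2.cvtColor(j[160:200,355:390],cv2.COLOR_RGB2HSV)
m=cv2.inRange(h,(0,150,80),(6,255,255))|cv2.inRange(h,(174,150,80),(180,255,255))
k,l,s,c=cv2.connectedComponentsWithStats(m);i=1+s[1:,4].argmax();print(s[i],c[i]+[355,160])
x,y,w,hh=s[i,:4]; print(at_z("top",(355+x+(w-1)/2,160+y+(hh-1)/2),.1835).round(4))
E
```

```text
[ 0.5824 -0.2202  0.1835] [ 0.5887 -0.2211  0.1835]
[ 13  11  14  14 131] [374.02290076 177.70229008]
[ 0.5837 -0.2212  0.1835]
```

```bash
python3 -c "
from cell import *
print(sign_off())"
```

```text
the job is handed in; nothing more can be done
None
```

The red chimney is standing upright on top of the turtle's shell, and I handed the job in at about 28 s. No verdict was reported back.

**How it was done:** The lamp blocked a straight-down grasp. I tilted the tool about 28° by pushing against the arm's workspace limit, reached in under the lamp, and lifted the chimney back out the same way. I then set it on the shell, pressed, let go and backed off.

**Last checks:**
- **Position:** per camera, the chimney is within about 2 mm of the dome's centre line and stands upright. It was 2–3 mm before I let go.
- **Shell height:** contact put the shell top at about 125 mm, within the stated range.
- **Other pieces:** in the last picture the remaining pieces were still in the crate and the robot was clear of everything. The mug and paint jar were outside that view. I never went near them, but I did not check them again at the end.

**What was off:**
- **Press force:** it ran at 7–13 N for more than a second rather than a steady 8 N. The highest reading was 12.7 N, but I only read it at the end of each move.
- **Joint ranges:** tilting the tool ran joints 2, 3 and 6 right up to their limits. Joint 6 read 2.003 against a stated 2.0, which may count as passing its range.
- **Cameras:** the two cameras disagreed by up to about 5 mm in absolute position, so I compared chimney and dome within each camera.

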